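# Change the bottle rocker over through off, chocking the row while it stands

## Robot

A 6-joint arm with a two-finger parallel gripper is mounted at the origin on the work surface. World frame = base frame: x ahead of the robot, y to its left, z up, the work surface at z = 0. Lengths are in m, angles in rad, forces in N, time in s.
With the tool pointing down it reaches from about 0.35 to 0.775 m from the base axis. Payload 7.3 kg.
Tool frame: the origin (TCP) lies midway between the tips of the shut fingers; the grasp point (between the pads) lies 19 mm behind it (robot.grip_depth is the z of the grasp point in the tool frame, in m); z points along the fingers, y is the line along which they close (so a half turn about z gives the same grasp; the last joint's range is limited). The gripper opens to 92 mm and grips with 3 to 60 N. Pads are 19 mm wide; open, the fingers measure 130 mm over their backs; the gripper's body (75 mm by 190 mm) begins 47 mm behind the grasp point.
Start: joints at [-1.332, 0.342, 1.524, -0, 1.275, -0.146], TCP at [0.197, -0.487, 0.227] pointing down, gripper open.
Joint ranges: [-2.53, 2.53], [-0.77, 2.02], [0.04, 2.7], [-1, 4.14], [0.28, 2.66], [-3.11, 3.11]. Speed limits (rad/s): [2.57, 2.57, 3.14, 3.14, 3.14, 3.14].

## Interface

Orientations are given as [roll, pitch, yaw] about the fixed x, y, z axes, in that order (R = Rz(yaw) Ry(pitch) Rx(roll)).
In Python, from cell import robot, viewer gives the robot as it stands.
- The arm moves only by the tool step_arm, never from a script. Its argument "increments" is a list of rows, each an object with "delta_pos": the shift along the tool's x, y, z in cm, a list of three; "dr": the turn, a rotation vector about the tool's x, y, z in degrees, a list of three; "fingers": the closure, from -1 (fully open) to 1 (shut), so that 0 is half open. In form: [{"delta_pos": [tx, ty, tz], "dr": [wx, wy, wz], "fingers": fingers}, ...]. A call has exactly 5 rows; each row is the pose to reach, as a shift and turn from the pose commanded when the call began, along the tool's axes at that moment; what a row does not reach only later rows make up. A row lasts 1/8 s, in which the tool goes at most 62.5 mm and 10.7 degrees, less where a joint would pass 70% of its speed; a pose out of reach is approached as far as the arm can. A call with a gripper value outside its range is refused whole. The fingers move at their own pace and stop on an object; "newtons" is the grip in N (left out, the last holds). Time passes only in rows, so rows that repeat a pose let the fingers close, or fill a call up. It gives the time, the measured TCP pose, the force, the opening and the grip force at its end, in the units of the state.
- robot.observe(): the state, without advancing time (a new reading comes with each control period).
- viewer.read_camera(name): name is "side" or "top" or "wrist"; returns the picture (384x512x3 uint8, red, green, blue); there is no depth.
- viewer.camera_params(name): a dict with "K" (3x3 intrinsics, pixels), "k1" (the pictures are not rectified: a ray, as slopes to the right and down, at radius r is drawn at 1 + k1 r^2 times it, then the intrinsics apply), "T" (4x4, takes a point from camera to world coordinates). Camera axes: x right, y down, z forward; pixel columns grow to the right and rows downward; lengths in m; the calibration is good to about 2 mm. A picture is of the moment at which its call begins: read the wrist's pose just before it. camera_params takes no time and is no camera call; for the wrist camera it gives the pose at the moment of the call.
- robot.hand_in(): hands the job in; it is judged then, once.
The state is a dict: "time": time; "qpos": joint angles; "qvel": joint speeds; "joint_efforts": joint torques, N m; "tool_pos": TCP position; "tool_rot": TCP orientation; "contact_force": force on the tool from outside, world axes, zero at the start; "torque": the same for the moment, N m; "opening": finger opening in m; "grip_force": force on a finger pad.
Only numpy, scipy, OpenCV 4.12 (cv2) and the standard library are available. Lean on these libraries where they do the work, as an engineer would, in place of code of your own. Each camera call takes 0.05 s, during which the arm holds its last target. There are 200 camera calls.

## Task

The perfume bottles on the rocking mixer are to go from slow to fast rocking. Take the red changeover lever from the blue side to its centre off rest and let it stand there; while it is off, set the orange chock flat, square and centred on the platform at the open end of the row and push it against the bottles until the whole row bears tight on the aluminium end stop, leaning on it there for a good half second with about a kilo of push (10 N), not harder. Only then move the lever on to the green side, leave the row tight and chocked, and do not disturb the other bottles and glassware on the table.

Things in the scene. Friction and masses are not known exactly. Their poses are not given: they have to be found in the camera images.
- switch: grey changeover switch box fixed to the table, 110 x 120 x 70 mm high; origin at the centre of its underside. Its x axis is the lever's hinge axis, the lever swings along its y axis. On the top, beside the slot, a blue dot (box +y side, slow), a white dot (centre, off) and a green dot (box -y side, fast).
- switch_pivot (a point): point on the lever's hinge axis, at the centre of the box top (70 mm above the table), 90 mm from the knob's centre.
- lever (a joint): lever angle, rad: 0 upright = off; -0.60 leaning to the box's +y (blue; the start); +0.60 leaning to -y (green). Three sprung rests there; about 8 N at the knob leaves either. At about 0.32 it snaps by itself into the next rest, and if flicked hard it may run right through off: hold the knob and lead it along its arc. Let go within 0.25 of centre it settles in off.
- lever_knob (a point): centre of the lever's red knob, a cylinder 24 mm in diameter and 32 mm long, its axis parallel to the hinge (the box's x), on a stalk 11 mm thick. Pinched from above across its two flat ends (32 mm apart) it turns between the fingers as the lever swings; it rises 16 mm between a side rest and off.
- mixer: white rocking mixer, fixed, platform standing still; origin on the table under its centre. Flat black platform 160 (x) by 300 mm (y), top 75 mm above the origin. The -y end is open; near the +y end an aluminium end stop, 45 mm high, is clamped across, its inner face anywhere from y = +121 to +135 mm: not measured, to be felt. Three bottles lie side by side, axes along x, with gaps.
- bottle_a_center (a point): on the axis of the lying amber bottle nearest the end stop, at the middle of its glass body. Each bottle: body 54 mm diameter, 85 mm long, with a 31 mm white cap on the +x end (74 mm from this point to the cap's end), about 0.24 kg, rolls and slides easily.
- bottle_b_center (a point): the same point of the middle bottle.
- bottle_c_center (a point): the same point of the bottle at the open end of the row, the one that the chock bears on.
- bottle_c: that same bottle; this origin is a point on its skin and turns as the bottle rolls: use bottle_c_center.
- chock: orange chock, about 0.2 kg, loose on the table between switch and mixer; origin under its centre. 60 mm long in x (to lie along the bottles), base 60 mm wide in y; two flanks rise at 65 degrees to 36 mm height, then a rib 22 mm wide, 60 mm long, up to 62 mm. Same both ways round. The end faces (60 mm apart along x) are flat and upright; gripped there, fingers clear the bottle.
- chock_rib (a point): centre of the chock's grip rib, 49 mm above its underside. A flank touching a bottle on the same deck puts the chock's centre 47 mm from the bottle's axis; with the row tight it is at y = -47 to -61 mm of the mixer, as the stop is set. Pushing the loose row along takes only 1 to 3 N besides the chock's own friction; on the stop the force rises steeply.
- tall_bottle: standing amber bottle, 64 mm diameter, 150 mm high; leave alone. Origin under its centre.
- bean_jar: jar of coffee beans with a cork lid, 76 mm diameter, 95 mm high; leave alone. Origin under its centre.
- beaker: glass beaker, 68 mm diameter, 85 mm high; leave alone. Origin under its centre.
- spray_bottle: frosted square bottle 45 mm wide with a dark wooden cap, 105 mm high; leave alone. Origin under its centre.
Mind the look-alikes: they are no part of the job. Of the things that look like the chock, take the one that is farthest to the robot's right at the start.

How it is judged:
On the way, in this order (a step that is already met when the one before it is completed fails the run):
1. the lever stands in its centre off rest for a full second, the chock not yet set (value of joint lever between -0.15 and 0.15 rad), for 1 s.
2. with the lever still off, the chock sits flat and square at the open end and is pressed against a row that is tight on the stop (over 5 N for a quarter second) (all of step 1 and horizontal distance between chock and bottle_c_center below 0.053 m and horizontal distance between bottle_c_center and bottle_b_center below 0.058 m and horizontal distance between bottle_b_center and bottle_a_center below 0.058 m and y of chock in the frame of mixer between -0.067 and -0.038 m and x of chock in the frame of mixer between -0.015 and 0.015 m and z of chock in the frame of mixer between 0.07 and 0.079 m and angle between chock's own z axis and vertical below 0.08 rad and angle between the x axis of chock and the x axis of mixer, either way round below 0.12 rad and z of bottle_a_center in the frame of mixer between 0.096 and 0.108 m and x of bottle_a_center in the frame of mixer between -0.04 and 0.04 m and z of bottle_b_center in the frame of mixer between 0.096 and 0.108 m and x of bottle_b_center in the frame of mixer between -0.04 and 0.04 m and z of bottle_c_center in the frame of mixer between 0.096 and 0.108 m and x of bottle_c_center in the frame of mixer between -0.04 and 0.04 m and contact force between chock and bottle_c above 5 N), for 0.25 s.
3. the lever is over on the green side with the row still chocked (value of joint lever above 0.5 rad and horizontal distance between chock and bottle_c_center below 0.053 m and horizontal distance between bottle_c_center and bottle_b_center below 0.058 m and horizontal distance between bottle_b_center and bottle_a_center below 0.058 m and y of chock in the frame of mixer between -0.067 and -0.038 m and x of chock in the frame of mixer between -0.015 and 0.015 m and z of chock in the frame of mixer between 0.07 and 0.079 m and angle between chock's own z axis and vertical below 0.08 rad and angle between the x axis of chock and the x axis of mixer, either way round below 0.12 rad and z of bottle_a_center in the frame of mixer between 0.096 and 0.108 m and x of bottle_a_center in the frame of mixer between -0.04 and 0.04 m and z of bottle_b_center in the frame of mixer between 0.096 and 0.108 m and x of bottle_b_center in the frame of mixer between -0.04 and 0.04 m and z of bottle_c_center in the frame of mixer between 0.096 and 0.108 m and x of bottle_c_center in the frame of mixer between -0.04 and 0.04 m), for 0.2 s.
At the end, for the whole second after the job is handed in: Lever still on the green side (over 0.52 rad); chock released, flat on the platform at the open end, square within 0.12 rad, centred within 15 mm; row closed up: chock at most 53 mm from the next bottle axis, bottle axes at most 58 mm apart; bottles on the platform within 40 mm of its centre line (value of joint lever above 0.52 rad and velocity of joint lever between -0.1 and 0.1 rad/s and horizontal distance between chock and bottle_c_center below 0.053 m and horizontal distance between bottle_c_center and bottle_b_center below 0.058 m and horizontal distance between bottle_b_center and bottle_a_center below 0.058 m and y of chock in the frame of mixer between -0.067 and -0.038 m and x of chock in the frame of mixer between -0.015 and 0.015 m and z of chock in the frame of mixer between 0.07 and 0.079 m and angle between chock's own z axis and vertical below 0.08 rad and angle between the x axis of chock and the x axis of mixer, either way round below 0.12 rad and z of bottle_a_center in the frame of mixer between 0.096 and 0.108 m and x of bottle_a_center in the frame of mixer between -0.04 and 0.04 m and z of bottle_b_center in the frame of mixer between 0.096 and 0.108 m and x of bottle_b_center in the frame of mixer between -0.04 and 0.04 m and z of bottle_c_center in the frame of mixer between 0.096 and 0.108 m and x of bottle_c_center in the frame of mixer between -0.04 and 0.04 m and linear speed of each of chock, bottle_c below 0.02 m/s); the robot touches nothing.
It fails at once if the lever goes towards the green side (beyond 0.3 rad) while the row is not chocked tight (value of joint lever above 0.3 rad and not ((horizontal distance between chock and bottle_c_center below 0.053 m and horizontal distance between bottle_c_center and bottle_b_center below 0.058 m and horizontal distance between bottle_b_center and bottle_a_center below 0.058 m and y of chock in the frame of mixer between -0.067 and -0.038 m and x of chock in the frame of mixer between -0.015 and 0.015 m and z of chock in the frame of mixer between 0.07 and 0.079 m and angle between chock's own z axis and vertical below 0.08 rad and angle between the x axis of chock and the x axis of mixer, either way round below 0.12 rad and z of bottle_a_center in the frame of mixer between 0.096 and 0.108 m and x of bottle_a_center in the frame of mixer between -0.04 and 0.04 m and z of bottle_b_center in the frame of mixer between 0.096 and 0.108 m and x of bottle_b_center in the frame of mixer between -0.04 and 0.04 m and z of bottle_c_center in the frame of mixer between 0.096 and 0.108 m and x of bottle_c_center in the frame of mixer between -0.04 and 0.04 m))).
It fails at once if the chock is squeezed against the glass with more than 30 N (contact force between chock and bottle_c above 30 N).
It fails at once if a bottle leaves the mixer's platform (height (world z) of any of bottle_a_center, bottle_b_center, bottle_c_center below 0.085 m).
It fails at once if a bystander is moved more than 30 mm or tipped (distance of any of tall_bottle, bean_jar, beaker, spray_bottle from where it was at the start of the episode above 0.03 m or angle between any of tall_bottle, bean_jar, beaker, spray_bottle's own z axis and vertical above 0.4 rad).
It also fails if it takes over 70 s, if anything falls off the work surface, if the arm or the gripper's body presses on something with over 40 N, if the wrist force passes 120 N, or if a joint passes its speed limit or range.

## Working session

There is one attempt and no reset: what is moved stays moved. The work goes in short steps, Python scripts to look and compute and a tool call to move; the robot and the scene stay as the last step left them, time stands still between calls to the robot, and variables do not carry over. Pictures are saved under pics/ and viewed, at most 10 in all, crops included, and the job is handed in when it is done.

Besides the shell and the picture viewer there is one more tool, called after ">>>" by a JSON object that holds its "op" and its "data". step_arm: Moves the arm, as the interface text tells. Its arguments: {"type":"object","properties":{"increments":{"type":"array"},"newtons":{"type":"number"}},"required":["increments"]}

```bash
mkdir -p pics
cat > h.py <<'E'
from cell import robot, viewer
import numpy as np, cv2
from scipy.spatial.transform import Rotation as R
def snap(cam,name,crop=None,scale=1):
    p=viewer.camera_params(cam); im=viewer.read_camera(cam)
    im=im[:,:,::-1].copy()
    cv2.imwrite(f'pics/{name}_raw.png',im); np.savez(f'pics/{name}.npz',K=p['K'],k1=p['k1'],T=p['T'])
    return save(name,crop,scale)
def save(name,crop=None,scale=1,out=None):
    im=cv2.imread(f'pics/{name}_raw.png')
    if crop: u0,v0,u1,v1=crop; im=im[v0:v1,u0:u1]
    cv2.imwrite(f'pics/{out or name}.png',cv2.resize(im,None,fx=scale,fy=scale,interpolation=cv2.INTER_CUBIC))
def ray(name,uv):
    p=np.load(f'pics/{name}.npz');K=p['K'];T=p['T']
    d=cv2.undistortPoints(np.array([[uv]],float),K,np.array([float(p['k1']),0,0,0]),None,None,None) if 0 else None
    x=np.linalg.solve(K,[uv[0],uv[1],1])[:2]; s=x.copy()
    for _ in range(20): s=x/(1+float(p['k1'])*(s@s))
    return T[:3,3],T[:3,:3]@np.array([s[0],s[1],1])
def at(name,uv,z):
    o,d=ray(name,uv); return (o+d*(z-o[2])/d[2]).round(4)
def proj(name,P):
    p=np.load(f'pics/{name}.npz');T=p['T'];c=T[:3,:3].T@(np.array(P)-T[:3,3]);s=c[:2]/c[2];s=s*(1+float(p['k1'])*(s@s))
    return (p['K']@[s[0],s[1],1])[:2].round(1)
def tool():
    s=robot.observe(); return np.array(s['tool_pos']),R.from_euler('xyz',s['tool_rot']),s
def go(P,yaw=None):
    """print cm shift in tool axes, and the turn about tool z, to reach P (tool down)"""
    p,r,s=tool(); print('shift cm',(r.inv().apply(np.array(P)-p)*100).round(2),'pos',p.round(4),'rpy',np.round(s['tool_rot'],3))
    if yaw is not None:
        y=r.apply([0,1,0]); cur=np.arctan2(y[1],y[0]); d=(cur-yaw+np.pi/2)%np.pi-np.pi/2
        print('dr z deg (tool y to world angle)',np.degrees(d).round(1))
E
python3 - <<'E'
from h import *
print(robot.observe()); snap('top','t0',scale=1.55); snap('side','s0',scale=1.55)
for c in('top','side'): print(viewer.camera_params(c)['T'].round(3))
E
```

```text
{'time': 0.0, 'qpos': array([-1.33198976e+00,  3.42751493e-01,  1.52503784e+00, -1.79544466e-05,
        1.27539805e+00, -1.45996674e-01]), 'qvel': array([-0.00029398, -0.00036259, -0.00102241,  0.00087473, -0.00028263,
       -0.0003386 ]), 'joint_efforts': array([-3.71881947e-05, -4.31253612e+01, -2.44214541e+01,  7.16950418e-02,
        5.60183125e-02, -1.01055016e-04]), 'tool_pos': array([ 0.19699004, -0.48619068,  0.22602277]), 'tool_rot': array([-3.14001240e+00, -2.15012143e-04,  3.84808314e-01]), 'contact_force': array([ 1.01205032, -0.91064771,  0.30294038]), 'torque': array([-0.02002743, -0.03963161, -0.00288365]), 'grip_force': 0.0, 'opening': 0.09210601114271107}
[[ 1.000e-03 -9.950e-01  9.600e-02  4.230e-01]
 [-1.000e+00 -1.000e-03 -3.000e-03 -5.200e-02]
 [ 3.000e-03 -9.600e-02 -9.950e-01  1.433e+00]
 [ 0.000e+00  0.000e+00  0.000e+00  1.000e+00]]
[[-0.996 -0.061  0.068  0.496]
 [-0.09   0.755 -0.65   0.646]
 [-0.012 -0.653 -0.757  0.939]
 [ 0.     0.     0.     1.   ]]
```

View pics/t0.png

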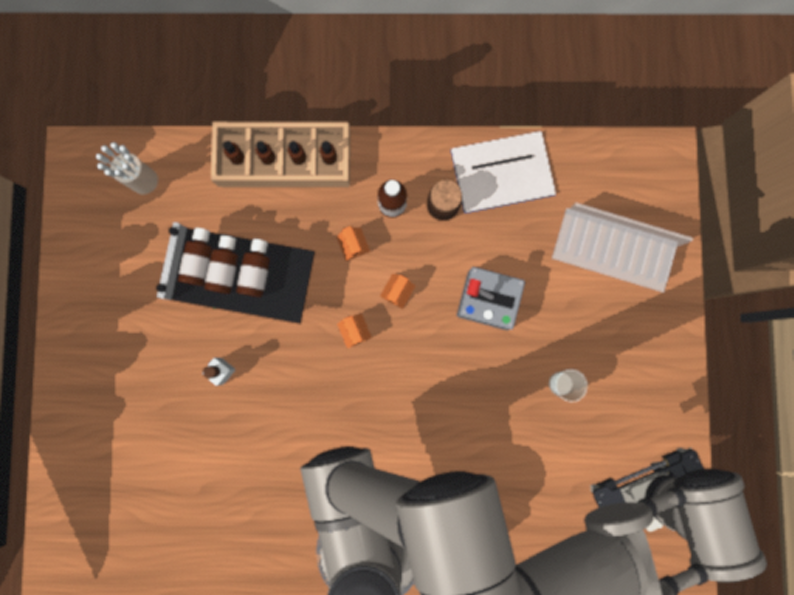

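View pics/s0.png

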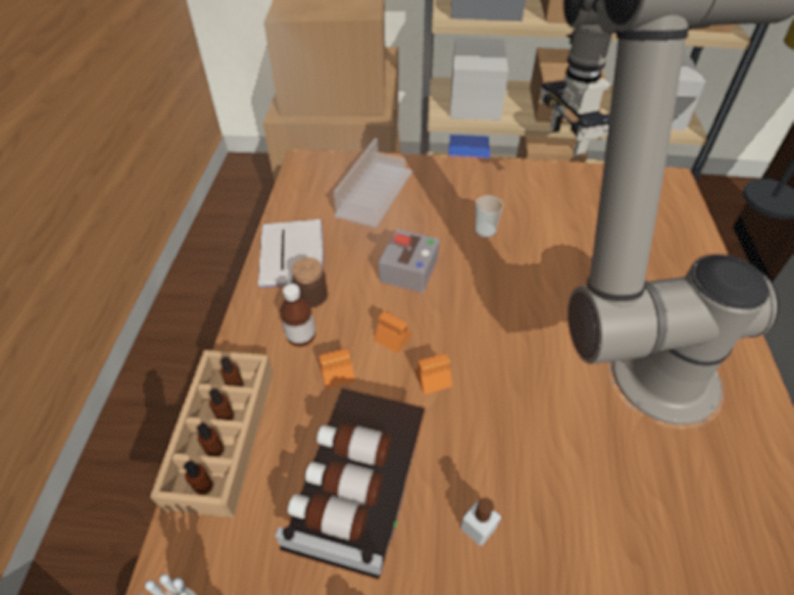

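The top view (in shown pixels) has three orange wedges, at (351,242), (397,289) and (353,330). The robot's right is image right, so I choose the one at (397,289). The mixer is at (240,272) with its stop at the left (+y). The switch is at (490,298), with the knob at (474,289) leaning to the blue side. Next, a close crop.

Run:
```python
from h import *
save('t0',(97,115,350,230),3.1,'t0c')
```

```text
(no output)
```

View pics/t0c.png

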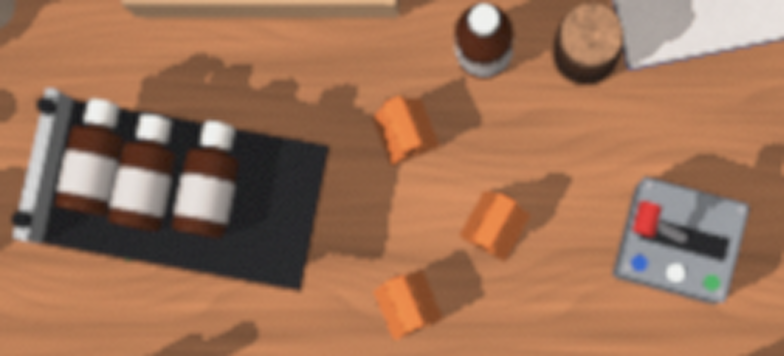

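Run:
```python
from h import *
f=lambda c,z: at('t0',(97+c[0]/3.1-.5+.16,115+c[1]/3.1-.5+.16),z)
b=[f(c,.07) for c in[(645,178),(748,203),(722,301),(615,275)]]
print('box',np.mean(b,0),[list(x) for x in b])
for n,c,z in[('blue',(639,263),.07),('white',(675,272),.07),('green',(711,282),.07),('knob',(647,220),.144+.01),('pr1',(328,147),.075),('pr2',(300,290),.075),('chock',(492,222),.055),
 ('a',(88,172),.1),('b',(141,189),.1),('c',(205,195),.1),('ca',(100,112),.1),('cb',(153,128),.1),('cc',(217,134),.1),
 ('tall',(484,18),.15),('jar',(590,35),.095),('or2',(405,130),.05),('or3',(405,300),.05)]: print(n,f(c,z))
d=b[0]+b[3]-b[1]-b[2]; print('box y dir',np.arctan2(d[1],d[0]))
print('spray',at('t0',(215/1.55,371/1.55),.05),'beaker',at('t0',(568/1.55,385/1.55),.05))
print('wristT',viewer.camera_params('wrist')['T'].round(3),viewer.camera_params('wrist')['K'], tool()[1].as_matrix().round(3))
```

```text
box [ 0.545825 -0.260875  0.07    ] [[np.float64(0.6117), np.float64(-0.2214), np.float64(0.07)], [np.float64(0.5848), np.float64(-0.3317), np.float64(0.07)], [np.float64(0.4796), np.float64(-0.3021), np.float64(0.07)], [np.float64(0.5072), np.float64(-0.1883), np.float64(0.07)]]
blue [ 0.5201 -0.2141  0.07  ]
white [ 0.5105 -0.2524  0.07  ]
green [ 0.4999 -0.2907  0.07  ]
knob [ 0.5574 -0.2126  0.154 ]
pr1 [0.6441 0.119  0.075 ]
pr2 [0.4906 0.1467 0.075 ]
chock [ 0.5655 -0.0571  0.055 ]
a [0.6131 0.3675 0.1   ]
b [0.5951 0.3114 0.1   ]
c [0.5889 0.2441 0.1   ]
ca [0.677  0.3568 0.1   ]
cb [0.66   0.3005 0.1   ]
cc [0.6537 0.2329 0.1   ]
tall [ 0.7656 -0.0484  0.15  ]
jar [ 0.762  -0.1613  0.095 ]
or2 [0.6671 0.0382 0.05  ]
or3 [0.4812 0.0368 0.05  ]
box y dir 1.3322325509606183
spray [0.3881 0.3306 0.05  ] beaker [ 0.359  -0.4264  0.05  ]
wristT [[ 0.375 -0.888 -0.265  0.269]
 [-0.927 -0.36  -0.107 -0.457]
 [-0.     0.286 -0.958  0.384]
 [ 0.     0.     0.     1.   ]] [[281.46951012   0.         259.73756008]
 [  0.         281.46951012 192.15321128]
 [  0.           0.           1.        ]] [[ 0.927  0.375 -0.   ]
 [ 0.375 -0.927  0.001]
 [ 0.    -0.001 -1.   ]]
```

Run:
```python
from h import *
go((.557,-.2,.235),-.239)
```

```text
shift cm [ 44.11 -13.02  -0.86] pos [ 0.197  -0.4863  0.2261] rpy [-3.14  -0.     0.385]
dr z deg (tool y to world angle) -54.3
```

>>> {"op": "step_arm", "data": {"increments": [{"delta_pos": [6,-1.8,-1],"dr": [0,0,-10],"fingers": -1},{"delta_pos": [12,-3.5,-1],"dr": [0,0,-20],"fingers": -1},{"delta_pos": [18,-5.3,-1],"dr": [0,0,-30],"fingers": -1},{"delta_pos": [24,-7,-1],"dr": [0,0,-40],"fingers": -1},{"delta_pos": [30,-8.9,-1],"dr": [0,0,-50],"fingers": -1}]}}

```text
time: 0.72
tool_pos: [0.4421, -0.2908, 0.2365]
tool_rot: [-3.141, 0.0, 1.263]
contact_force: [0.7, -0.9, -0.1]
opening: 0.0918
grip_force: 0.0
```

Run:
```python
from h import *
go((.557,-.2,.235),-.239)
```

```text
shift cm [12.13  8.2   0.15] pos [ 0.4421 -0.2908  0.2365] rpy [-3.141  0.     1.263]
dr z deg (tool y to world angle) -3.9
```

>>> {"op": "step_arm", "data": {"increments": [{"delta_pos": [5,3.3,0],"dr": [0,0,-4],"fingers": -1},{"delta_pos": [10,6.5,0],"dr": [0,0,-4],"fingers": -1},{"delta_pos": [12,8.2,0],"dr": [0,0,-4],"fingers": -0.4},{"delta_pos": [12,8.2,0],"dr": [0,0,-4],"fingers": -0.4},{"delta_pos": [12,8.2,0],"dr": [0,0,-4],"fingers": -0.4}]}}

```text
time: 1.35
tool_pos: [0.555, -0.2039, 0.2363]
tool_rot: [-3.14, 0.0, 1.327]
contact_force: [-0.5, -0.3, 0.6]
opening: 0.0671
grip_force: 0.0
```

Run:
```python
from h import *
snap('wrist','w1',scale=1.55); print(tool()[0], robot.observe()['tool_rot'],proj('w1',(.558,-.2115,.144)),proj('w1',(.546,-.261,.07)))
```

```text
[ 0.55485974 -0.20417708  0.23652994] [-3.14074593e+00  2.46302816e-04  1.32621782e+00] [264.4 202.4] [263.6 222. ]
```

View pics/w1.png

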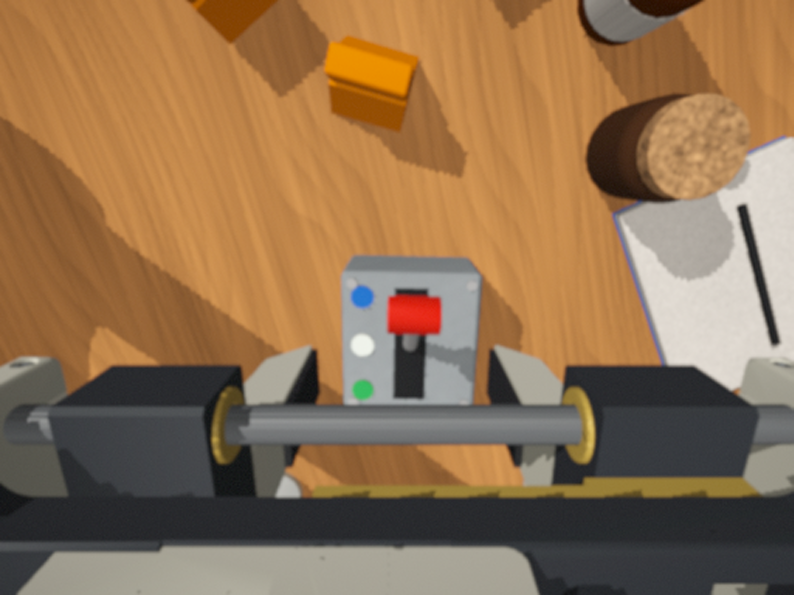

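Run:
```python
from h import *
g=lambda c,z: at('w1',(c[0]/1.55-.18,c[1]/1.55-.18),z)
k=g((414,314),.147);print('knob',k)
for n,c in [('blue',(362,297)),('white',(362,345)),('green',(363,389)),('slot',(411,343))]: print(n,g(c,.07))
for c in [(345,38),(417,55),(408,98),(327,72)]: print(g(c,.062))
for c in [(333,92),(402,129)]: print(g(c,.0))
go((k[0],k[1],.125),-.239)
```

```text
knob [ 0.5604 -0.211   0.147 ]
blue [ 0.5202 -0.2137  0.07  ]
white [ 0.5094 -0.2524  0.07  ]
green [ 0.4997 -0.2905  0.07  ]
slot [ 0.548  -0.2602  0.07  ]
[ 0.5565 -0.0371  0.062 ]
[ 0.6013 -0.0589  0.062 ]
[ 0.5889 -0.0836  0.062 ]
[ 0.5387 -0.0541  0.062 ]
[ 0.5325 -0.0559  0.    ]
[ 0.5809 -0.0975  0.    ]
shift cm [-0.53  0.71 11.15] pos [ 0.5549 -0.2042  0.2365] rpy [-3.141  0.     1.326]
dr z deg (tool y to world angle) -0.3
```

>>> {"op": "step_arm", "data": {"increments": [{"delta_pos": [-0.5,0.6,4],"dr": [0,0,0],"fingers": -0.4},{"delta_pos": [-0.5,0.6,8],"dr": [0,0,0],"fingers": -0.4},{"delta_pos": [-0.5,0.6,11],"dr": [0,0,0],"fingers": -0.4},{"delta_pos": [-0.5,0.6,11.1],"dr": [0,0,0],"fingers": -0.4},{"delta_pos": [-0.5,0.6,11.1],"dr": [0,0,0],"fingers": 0.4}], "newtons": 20}}

```text
time: 2.02
tool_pos: [0.5606, -0.2107, 0.1271]
tool_rot: [3.14, 0.001, 1.326]
contact_force: [-0.2, -0.1, 0.3]
opening: 0.0583
grip_force: 0.0
```

>>> {"op": "step_arm", "data": {"increments": [{"delta_pos": [0,0,0],"dr": [0,0,0],"fingers": 0.6},{"delta_pos": [0,0,0],"dr": [0,0,0],"fingers": 0.6},{"delta_pos": [0,0,0],"dr": [0,0,0],"fingers": 0.6},{"delta_pos": [0,0,0],"dr": [0,0,0],"fingers": 0.6},{"delta_pos": [0,0,0],"dr": [0,0,0],"fingers": 0.6}]}}

```text
time: 2.65
tool_pos: [0.5603, -0.2097, 0.1265]
tool_rot: [3.141, 0.0, 1.327]
contact_force: [-3.2, 0.6, 6.7]
opening: 0.0318
grip_force: 20.0
```

>>> {"op": "step_arm", "data": {"increments": [{"delta_pos": [-0.45,0,-0.29],"dr": [0,0,0],"fingers": 0.6},{"delta_pos": [-0.93,0,-0.55],"dr": [0,0,0],"fingers": 0.6},{"delta_pos": [-1.41,0,-0.79],"dr": [0,0,0],"fingers": 0.6},{"delta_pos": [-1.91,0,-0.99],"dr": [0,0,0],"fingers": 0.6},{"delta_pos": [-2.42,0,-1.17],"dr": [0,0,0],"fingers": 0.6}]}}

```text
time: 3.28
tool_pos: [0.5545, -0.2309, 0.1372]
tool_rot: [-3.14, -0.004, 1.327]
contact_force: [-1.7, 7.6, 2.9]
opening: 0.0319
grip_force: 20.0
```

>>> {"op": "step_arm", "data": {"increments": [{"delta_pos": [-0.7,0,-0.18],"dr": [0,0,0],"fingers": 0.6},{"delta_pos": [-1.4,0,-0.31],"dr": [0,0,0],"fingers": 0.6},{"delta_pos": [-2.1,0,-0.38],"dr": [0,0,0],"fingers": 0.6},{"delta_pos": [-2.66,0,-0.4],"dr": [0,0,0],"fingers": 0.6},{"delta_pos": [-2.66,0,-0.4],"dr": [0,0,0],"fingers": 0.6}]}}

```text
time: 3.9
tool_pos: [0.5466, -0.2606, 0.1419]
tool_rot: [-3.139, 0.002, 1.326]
contact_force: [-7.7, -4.1, 5.0]
opening: 0.032
grip_force: 20.0
```

>>> {"op": "step_arm", "data": {"increments": [{"delta_pos": [0,0,0],"dr": [0,0,0],"fingers": -0.4},{"delta_pos": [0,0,0],"dr": [0,0,0],"fingers": -0.9},{"delta_pos": [0,0,-2],"dr": [0,0,0],"fingers": -0.9},{"delta_pos": [0,0,-5],"dr": [0,0,0],"fingers": -0.9},{"delta_pos": [3,0,-8],"dr": [0,0,0],"fingers": -0.9}]}}

```text
time: 4.53
tool_pos: [0.5554, -0.2308, 0.2219]
tool_rot: [3.141, 0.0, 1.325]
contact_force: [1.0, -0.4, -0.4]
opening: 0.0774
grip_force: 0.0
```

>>> {"op": "step_arm", "data": {"increments": [{"delta_pos": [4,1,0],"dr": [0,0,0],"fingers": -0.9},{"delta_pos": [8,2,0],"dr": [0,0,0],"fingers": -0.9},{"delta_pos": [10,2.5,0],"dr": [0,0,0],"fingers": -0.9},{"delta_pos": [10,2.5,0],"dr": [0,0,0],"fingers": -0.9},{"delta_pos": [10,2.5,0],"dr": [0,0,0],"fingers": -0.9}]}}

```text
time: 5.15
tool_pos: [0.6033, -0.14, 0.2212]
tool_rot: [-3.141, 0.001, 1.327]
contact_force: [0.3, 0.3, -0.7]
opening: 0.0872
grip_force: 0.0
```

Run:
```python
from h import *
snap('wrist','w2'); save('w2',(50,0,434,260),2.05);print(tool()[0], robot.observe()['tool_rot'],proj('w2',(.567,-.057,.062)))
```

```text
[ 0.60329535 -0.14019753  0.22127676] [-3.14129115e+00  5.10434435e-04  1.32601096e+00] [208.4 114.2]
```

View pics/w2.png

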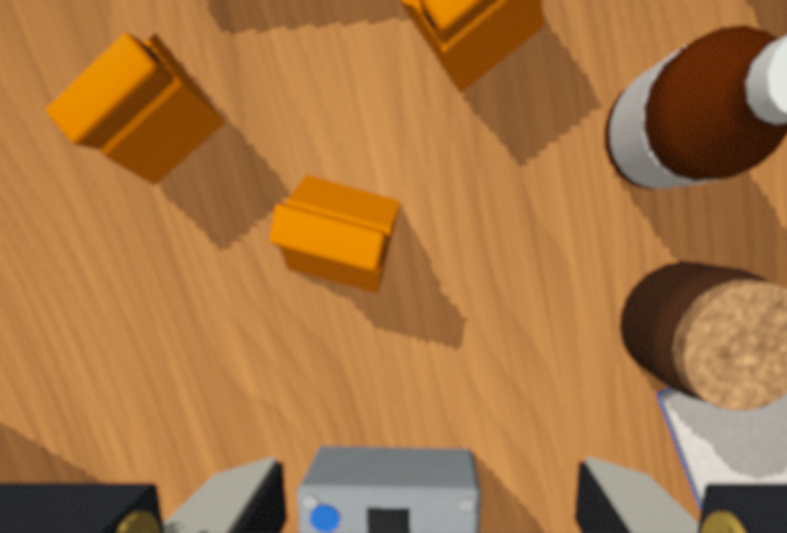

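The target chock's rib top has its corners at (283,205), (388,237), (381,272) and (271,242) in the crop. Both look-alikes stand beyond it.

Run:
```python
from h import *
g=lambda c,z: at('w2',(50+c[0]/2.05-.25,c[1]/2.05-.25),z)
r=[g(c,.062) for c in[(283,205),(388,237),(381,272),(271,242)]]; b=[g(c,0) for c in [(310,176),(399,204),(378,291),(290,268)]]
for q in(r,b):
    d=q[1]+q[2]-q[0]-q[3]; m=np.mean(q,0); print(m,np.arctan2(d[1],d[0]),np.linalg.norm(d)/2,np.linalg.norm(q[0]+q[1]-q[2]-q[3])/2)
m=(np.mean(r,0)+np.mean(b,0))/2
go((m[0],m[1],.12),-.53)
```

```text
[ 0.5693 -0.0601  0.062 ] -0.5202054358841778 0.05854442757427896 0.019398195792392648
[ 0.5676 -0.0593  0.    ] -0.5172093832916681 0.05763904926349833 0.056832825022164794
shift cm [ 6.97 -5.33 10.13] pos [ 0.6033 -0.1402  0.2213] rpy [-3.141e+00  1.000e-03  1.326e+00]
dr z deg (tool y to world angle) 16.3
```

>>> {"op": "step_arm", "data": {"increments": [{"delta_pos": [3.5,-2.7,2],"dr": [0,0,8],"fingers": -0.9},{"delta_pos": [6.95,-5.3,5],"dr": [0,0,15.7],"fingers": -0.9},{"delta_pos": [6.95,-5.3,8],"dr": [0,0,15.7],"fingers": -0.9},{"delta_pos": [6.95,-5.3,11],"dr": [0,0,15.7],"fingers": -0.9},{"delta_pos": [6.95,-5.3,11],"dr": [0,0,15.7],"fingers": -0.9}]}}

```text
time: 5.82
tool_pos: [0.5674, -0.0594, 0.1096]
tool_rot: [-3.137, 0.002, 1.052]
contact_force: [0.3, 0.1, 0.6]
opening: 0.0872
grip_force: 0.0
```

Run:
```python
from h import *
go((.5685,-.0598,.016),-.519)
```

```text
shift cm [0.04 0.15 9.36] pos [ 0.5674 -0.0594  0.1096] rpy [-3.137e+00  2.000e-03  1.052e+00]
dr z deg (tool y to world angle) 0.0
```

>>> {"op": "step_arm", "data": {"increments": [{"delta_pos": [0,0.1,3.5],"dr": [0,0,0],"fingers": -0.9},{"delta_pos": [0,0.1,7],"dr": [0,0,0],"fingers": -0.9},{"delta_pos": [0,0.1,9.3],"dr": [0,0,0],"fingers": -0.9},{"delta_pos": [0,0.1,9.3],"dr": [0,0,0],"fingers": -0.6},{"delta_pos": [0,0.1,9.3],"dr": [0,0,0],"fingers": 0}], "newtons": 30}}

```text
time: 6.45
tool_pos: [0.5712, -0.0599, 0.0202]
tool_rot: [3.139, -0.001, 1.053]
contact_force: [0.4, -0.0, 0.1]
opening: 0.0714
grip_force: 0.0
```

>>> {"op": "step_arm", "data": {"increments": [{"delta_pos": [0,0,0],"dr": [0,0,0],"fingers": 0.2},{"delta_pos": [0,0,0],"dr": [0,0,0],"fingers": 0.2},{"delta_pos": [0,0,-1],"dr": [0,0,0],"fingers": 0.2},{"delta_pos": [0,0,-4],"dr": [0,0,0],"fingers": 0.2},{"delta_pos": [0,0,-8],"dr": [0,0,0],"fingers": 0.2}]}}

```text
time: 7.08
tool_pos: [0.5695, -0.0591, 0.0991]
tool_rot: [-3.14, 0.001, 1.053]
contact_force: [1.0, 0.5, -1.9]
opening: 0.0599
grip_force: 30.0
```

Run:
```python
from h import *
print(tool()[2]['contact_force'])
go((.5426,.005,.22),-.175)
```

```text
[ 0.9548223   0.45924063 -1.9139144 ]
shift cm [  4.23  -5.53 -12.09] pos [ 0.5695 -0.0591  0.0991] rpy [-3.140e+00  1.000e-03  1.053e+00]
dr z deg (tool y to world angle) -19.6
```

>>> {"op": "step_arm", "data": {"increments": [{"delta_pos": [1,-0.5,-5],"dr": [0,0,0],"fingers": 0.2},{"delta_pos": [4.5,-2.5,-9],"dr": [0,0,-5],"fingers": 0.2},{"delta_pos": [9,-5,-13],"dr": [0,0,-10],"fingers": 0.2},{"delta_pos": [14,-7.6,-13],"dr": [0,0,-15],"fingers": 0.2},{"delta_pos": [18.8,-10.3,-13],"dr": [0,0,-19.5],"fingers": 0.2}]}}

```text
time: 7.7
tool_pos: [0.5736, 0.1569, 0.23]
tool_rot: [3.139, -0.001, 1.396]
contact_force: [0.3, -0.1, -2.9]
opening: 0.06
grip_force: 30.0
```

>>> {"op": "step_arm", "data": {"increments": [{"delta_pos": [0,0,0],"dr": [0,0,0],"fingers": 0.2},{"delta_pos": [0,0,0],"dr": [0,0,0],"fingers": 0.2},{"delta_pos": [0,0,0],"dr": [0,0,0],"fingers": 0.2},{"delta_pos": [0,0,0],"dr": [0,0,0],"fingers": 0.2},{"delta_pos": [0,0,0],"dr": [0,0,0],"fingers": 0.2}]}}

```text
time: 8.32
tool_pos: [0.5736, 0.1544, 0.2284]
tool_rot: [3.142, 0.0, 1.392]
contact_force: [-0.4, -0.1, -3.1]
opening: 0.0599
grip_force: 30.0
```

Run:
```python
from h import *
snap('wrist','w3',scale=1.55);print(tool()[0], robot.observe()['tool_rot'],robot.observe()['contact_force'])
```

```text
[0.57358242 0.15458751 0.22843736] [3.14153685e+00 9.43123244e-05 1.39257649e+00] [ 0.04224858  0.34219228 -2.77251892]
```

View pics/w3.png

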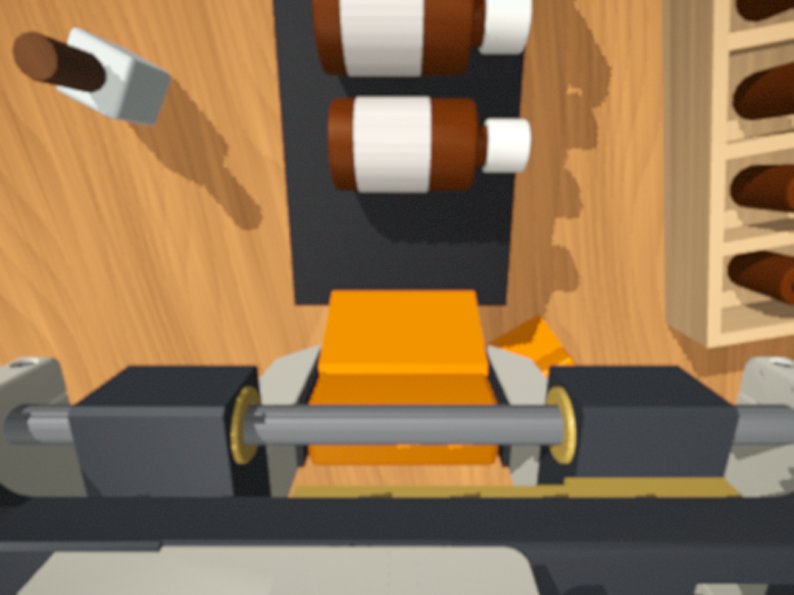

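Run:
```python
from h import *
g=lambda c,z: at('w3',(c[0]/1.55-.18,c[1]/1.55-.18),z)
L0,L1,R0,R1=[g(c,.075) for c in[(275,2),(295,303),(526,55),(506,303)]]
print(L0,L1,R0,R1); d=L0-L1;print('ydirL',np.arctan2(d[1],d[0]));d=R0-R1;print('ydirR',np.arctan2(d[1],d[0]));d=R1-L1;print('xdir',np.arctan2(d[1],d[0]),np.linalg.norm(d))
e=R1-L1; yaw=np.arctan2(e[1],e[0]); yd=np.array([-np.sin(yaw),np.cos(yaw)]); xd=np.array([yd[1],-yd[0]])
m=((L1+R1)/2)[:2]+.15*yd; print('mixer',m,yaw)
for n,c,z in[('c left',(331,145),.112),('c right',(477,145),.112),('capend',(530,145),.108),('c ax',(393,143),.125),('b near',(395,75),.1),('c near',(400,192),.1),('c far',(400,95),.11)]:
    q=g(c,z)[:2]-m; print(n,(q@xd).round(4),(q@yd).round(4))
p=tool()[0][:2]-m; print('tcp',p@xd,p@yd)
# chock rib top corners in the tool frame: TCP z +? rib top .062 above underside at TCP-.0185
z=tool()[0][2]-.0185+.062
for c in[(331,290),(474,291),(488,373),(319,373)]:
    q=g(c,z)-tool()[0]; print('rib',tool()[1].inv().apply(q).round(4))
```

```text
[0.5275 0.3424 0.075 ] [0.4914 0.1501 0.075 ] [0.6778 0.2853 0.075 ] [0.6467 0.1221 0.075 ]
ydirL 1.3852286034832213
ydirR 1.3824903525185963
xdir -0.1783798285813159 0.15780396066005445
mixer [0.5956653  0.28371987] -0.1783798285813159
c left -0.0409 -0.04
c right 0.0459 -0.04
capend 0.0784 -0.0398
c ax -0.0038 -0.0395
b near -0.0029 -0.0001
c near -0.0 -0.0679
c far 0.0002 -0.0125
tcp 0.0011801638080314904 -0.1310016310427701
rib [ 0.0462 -0.0191 -0.0435]
rib [ 0.0459  0.0199 -0.0435]
rib [ 0.0213  0.0251 -0.0435]
rib [ 0.0213 -0.0237 -0.0435]
```

Run:
```python
from h import *
t,r,_=tool()
for n,P in[('base front',(.03,0,.0185)),('flank top front',(.013,0,-.0175)),('rib bot front',(.011,0,-.0175)),('rib top front',(.011,0,-.0435)),('rib top back',(-.011,0,-.0435))]:
    print(n,[((proj('w3',t+r.apply([P[0],s*.03,P[2]]))+.18)*1.55).round(0) for s in(-1,1)])
```

```text
base front [array([330., 287.]), array([473., 287.])]
flank top front [array([316., 361.]), array([487., 361.])]
rib bot front [array([316., 366.]), array([486., 366.])]
rib top front [array([300., 405.]), array([502., 405.])]
rib top back [array([305., 467.]), array([498., 467.])]
```

>>> {"op": "step_arm", "data": {"increments": [{"delta_pos": [1,-0.1,3],"dr": [0,0,0],"fingers": 0.2},{"delta_pos": [1.8,-0.1,7],"dr": [0,0,0],"fingers": 0.2},{"delta_pos": [1.8,-0.1,10],"dr": [0,0,0],"fingers": 0.2},{"delta_pos": [1.8,-0.1,12.5],"dr": [0,0,0],"fingers": 0.2},{"delta_pos": [1.8,-0.1,12.5],"dr": [0,0,0],"fingers": 0.2}]}}

```text
time: 9.0
tool_pos: [0.5744, 0.1727, 0.1015]
tool_rot: [-3.137, 0.002, 1.393]
contact_force: [0.4, -0.4, -1.4]
opening: 0.0597
grip_force: 30.0
```

>>> {"op": "step_arm", "data": {"increments": [{"delta_pos": [0,0,0.2],"dr": [0,0,0],"fingers": 0.2},{"delta_pos": [0,0,0.4],"dr": [0,0,0],"fingers": 0.2},{"delta_pos": [0,0,0.6],"dr": [0,0,0],"fingers": 0.2},{"delta_pos": [0,0,0.7],"dr": [0,0,0],"fingers": 0.2},{"delta_pos": [0,0,0.7],"dr": [0,0,0],"fingers": 0.2}]}}

```text
time: 9.62
tool_pos: [0.5756, 0.1731, 0.0964]
tool_rot: [3.142, 0.0, 1.394]
contact_force: [0.3, -0.5, -2.6]
opening: 0.0598
grip_force: 30.0
```

>>> {"op": "step_arm", "data": {"increments": [{"delta_pos": [0,0,0.05],"dr": [0,0,0],"fingers": 0.2},{"delta_pos": [0,0,0.1],"dr": [0,0,0],"fingers": 0.2},{"delta_pos": [0,0,0.15],"dr": [0,0,0],"fingers": 0.2},{"delta_pos": [0,0,0.2],"dr": [0,0,0],"fingers": 0.2},{"delta_pos": [0,0,0.2],"dr": [0,0,0],"fingers": 0.2}]}}

```text
time: 10.25
tool_pos: [0.5756, 0.1731, 0.0949]
tool_rot: [3.141, -0.0, 1.394]
contact_force: [-2.2, -0.6, 4.0]
opening: 0.0597
grip_force: 30.0
```

>>> {"op": "step_arm", "data": {"increments": [{"delta_pos": [0.3,0,-0.04],"dr": [0,0,0],"fingers": 0.2},{"delta_pos": [0.8,0,-0.06],"dr": [0,0,0],"fingers": 0.2},{"delta_pos": [1.3,0,-0.06],"dr": [0,0,0],"fingers": 0.2},{"delta_pos": [1.8,0,-0.06],"dr": [0,0,0],"fingers": 0.2},{"delta_pos": [2.2,0,-0.06],"dr": [0,0,0],"fingers": 0.2}]}}

```text
time: 10.88
tool_pos: [0.5796, 0.1952, 0.0949]
tool_rot: [3.142, 0.0, 1.394]
contact_force: [-0.6, -0.4, -0.3]
opening: 0.0599
grip_force: 30.0
```

>>> {"op": "step_arm", "data": {"increments": [{"delta_pos": [0.3,0,0],"dr": [0,0,0],"fingers": 0.2},{"delta_pos": [0.6,0,0],"dr": [0,0,0],"fingers": 0.2},{"delta_pos": [0.9,0,0],"dr": [0,0,0],"fingers": 0.2},{"delta_pos": [1.2,0,0],"dr": [0,0,0],"fingers": 0.2},{"delta_pos": [1.5,0,0],"dr": [0,0,0],"fingers": 0.2}]}}

```text
time: 11.5
tool_pos: [0.5822, 0.2097, 0.0949]
tool_rot: [-3.141, 0.0, 1.394]
contact_force: [0.2, -0.3, -0.9]
opening: 0.06
grip_force: 30.0
```

```bash
cat >> h.py <<'E'
def mix():
    m=np.array([.5957,.2837]);y=-.181;t,r,s=tool();q=t[:2]-m
    f=s['contact_force']
    print('tcp in mixer',(q@[np.cos(y),np.sin(y)]).round(4),(q@[-np.sin(y),np.cos(y)]).round(4),'z',t[2].round(4),'Fy',(f[:2]@[-np.sin(y),np.cos(y)]).round(2),'F',f.round(2))
E
python3 -c "
from h import *
mix()"
```

```text
tcp in mixer 0.0 -0.0752 z 0.0949 Fy -0.22 F [ 0.22 -0.27 -0.89]
```

>>> {"op": "step_arm", "data": {"increments": [{"delta_pos": [0.2,0,0],"dr": [0,0,0],"fingers": 0.2},{"delta_pos": [0.4,0,0],"dr": [0,0,0],"fingers": 0.2},{"delta_pos": [0.6,0,0],"dr": [0,0,0],"fingers": 0.2},{"delta_pos": [0.8,0,0],"dr": [0,0,0],"fingers": 0.2},{"delta_pos": [1.0,0,0],"dr": [0,0,0],"fingers": 0.2}]}}

```text
time: 12.12
tool_pos: [0.5839, 0.2195, 0.0949]
tool_rot: [-3.141, 0.0, 1.394]
contact_force: [-0.7, -1.0, -1.0]
opening: 0.0599
grip_force: 30.0
```

>>> {"op": "step_arm", "data": {"increments": [{"delta_pos": [0.05,0,0],"dr": [0,0,0],"fingers": 0.2},{"delta_pos": [0.1,0,0],"dr": [0,0,0],"fingers": 0.2},{"delta_pos": [0.15,0,0],"dr": [0,0,0],"fingers": 0.2},{"delta_pos": [0.2,0,0],"dr": [0,0,0],"fingers": 0.2},{"delta_pos": [0.25,0,0],"dr": [0,0,0],"fingers": 0.2}]}}

```text
time: 12.75
tool_pos: [0.5844, 0.2218, 0.095]
tool_rot: [-3.142, 0.0, 1.394]
contact_force: [-0.2, -0.1, -1.4]
opening: 0.0596
grip_force: 30.0
```

```bash
python3 -c "
from h import *
mix()"
```

```text
tcp in mixer -0.0 -0.063 z 0.095 Fy -0.12 F [-0.15 -0.1  -1.37]
```

>>> {"op": "step_arm", "data": {"increments": [{"delta_pos": [0.06,0,0],"dr": [0,0,0],"fingers": 0.2},{"delta_pos": [0.12,0,0],"dr": [0,0,0],"fingers": 0.2},{"delta_pos": [0.18,0,0],"dr": [0,0,0],"fingers": 0.2},{"delta_pos": [0.24,0,0],"dr": [0,0,0],"fingers": 0.2},{"delta_pos": [0.3,0,0],"dr": [0,0,0],"fingers": 0.2}]}}

```text
time: 13.38
tool_pos: [0.5849, 0.2248, 0.0949]
tool_rot: [-3.142, 0.0, 1.394]
contact_force: [0.1, -0.4, -2.0]
opening: 0.0598
grip_force: 30.0
```

>>> {"op": "step_arm", "data": {"increments": [{"delta_pos": [0.05,0,0],"dr": [0,0,0],"fingers": 0.2},{"delta_pos": [0.1,0,0],"dr": [0,0,0],"fingers": 0.2},{"delta_pos": [0.15,0,0],"dr": [0,0,0],"fingers": 0.2},{"delta_pos": [0.2,0,0],"dr": [0,0,0],"fingers": 0.2},{"delta_pos": [0.25,0,0],"dr": [0,0,0],"fingers": 0.2}]}}

```text
time: 14.0
tool_pos: [0.5854, 0.2272, 0.095]
tool_rot: [3.142, 0.0, 1.394]
contact_force: [-0.5, -0.3, -2.3]
opening: 0.06
grip_force: 30.0
```

```bash
python3 -c "
from h import *
mix();snap('side','s1');save('s1',(170,225,310,384),3.7)"
```

```text
tcp in mixer -0.0 -0.0574 z 0.095 Fy -0.38 F [-0.47 -0.3  -2.28]
```

View pics/s1.png

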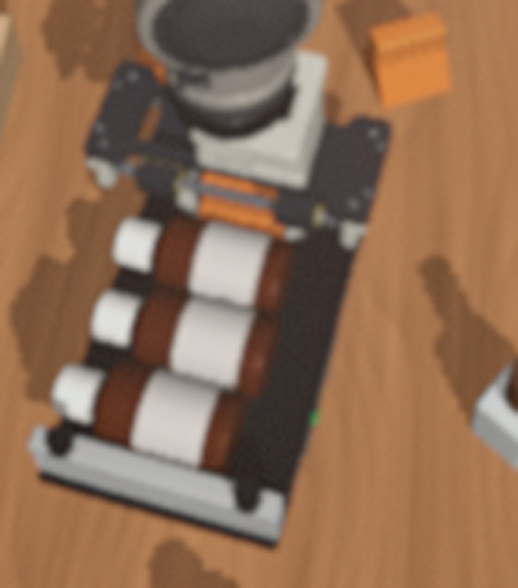

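The side view shows c and b closed up at (225,262) and (205,340), with a at (165,415) and a small gap left to it. The chock is behind c, so I keep pushing gently.

>>> {"op": "step_arm", "data": {"increments": [{"delta_pos": [0.05,0,0],"dr": [0,0,0],"fingers": 0.2},{"delta_pos": [0.1,0,0],"dr": [0,0,0],"fingers": 0.2},{"delta_pos": [0.15,0,0],"dr": [0,0,0],"fingers": 0.2},{"delta_pos": [0.2,0,0],"dr": [0,0,0],"fingers": 0.2},{"delta_pos": [0.25,0,0],"dr": [0,0,0],"fingers": 0.2}]}}

```text
time: 14.68
tool_pos: [0.5858, 0.2297, 0.095]
tool_rot: [3.142, 0.0, 1.394]
contact_force: [1.0, -0.2, -2.2]
opening: 0.06
grip_force: 30.0
```

>>> {"op": "step_arm", "data": {"increments": [{"delta_pos": [0.05,0,0],"dr": [0,0,0],"fingers": 0.2},{"delta_pos": [0.1,0,0],"dr": [0,0,0],"fingers": 0.2},{"delta_pos": [0.15,0,0],"dr": [0,0,0],"fingers": 0.2},{"delta_pos": [0.2,0,0],"dr": [0,0,0],"fingers": 0.2},{"delta_pos": [0.25,0,0],"dr": [0,0,0],"fingers": 0.2}]}}

```text
time: 15.3
tool_pos: [0.586, 0.231, 0.095]
tool_rot: [-3.141, 0.002, 1.393]
contact_force: [-1.0, -6.9, 0.3]
opening: 0.0596
grip_force: 30.0
```

>>> {"op": "step_arm", "data": {"increments": [{"delta_pos": [0.03,0,0],"dr": [0,0,0],"fingers": 0.2},{"delta_pos": [0.06,0,0],"dr": [0,0,0],"fingers": 0.2},{"delta_pos": [0.06,0,0],"dr": [0,0,0],"fingers": 0.2},{"delta_pos": [0.06,0,0],"dr": [0,0,0],"fingers": 0.2},{"delta_pos": [0.06,0,0],"dr": [0,0,0],"fingers": 0.2}]}}

```text
time: 15.92
tool_pos: [0.586, 0.2311, 0.095]
tool_rot: [-3.141, 0.003, 1.393]
contact_force: [-2.0, -7.5, 0.6]
opening: 0.06
grip_force: 30.0
```

>>> {"op": "step_arm", "data": {"increments": [{"delta_pos": [0.03,0,0.02],"dr": [0,0,0],"fingers": 0.2},{"delta_pos": [0.05,0,0.03],"dr": [0,0,0],"fingers": 0.2},{"delta_pos": [0.05,0,0.03],"dr": [0,0,0],"fingers": 0.2},{"delta_pos": [0.05,0,0.03],"dr": [0,0,0],"fingers": 0.2},{"delta_pos": [0.05,0,0.03],"dr": [0,0,0],"fingers": 0.2}]}}

```text
time: 16.55
tool_pos: [0.586, 0.2311, 0.095]
tool_rot: [-3.141, 0.004, 1.393]
contact_force: [-3.6, -10.5, 3.1]
opening: 0.0595
grip_force: 30.0
```

>>> {"op": "step_arm", "data": {"increments": [{"delta_pos": [0,0,0],"dr": [0,0,0],"fingers": 0.2},{"delta_pos": [0,0,0],"dr": [0,0,0],"fingers": 0.2},{"delta_pos": [0,0,0],"dr": [0,0,0],"fingers": 0.2},{"delta_pos": [0,0,0],"dr": [0,0,0],"fingers": 0.2},{"delta_pos": [0,0,0],"dr": [0,0,0],"fingers": 0.2}]}}

```text
time: 17.18
tool_pos: [0.586, 0.2311, 0.095]
tool_rot: [-3.141, 0.004, 1.393]
contact_force: [-3.3, -8.8, 2.6]
opening: 0.0599
grip_force: 30.0
```

```bash
python3 -c "
from h import *
mix()"
```

```text
tcp in mixer -0.0 -0.0535 z 0.095 Fy -9.24 F [-3.29 -8.79  2.61]
```

>>> {"op": "step_arm", "data": {"increments": [{"delta_pos": [0.04,0,0],"dr": [0,0,0],"fingers": 0.2},{"delta_pos": [0.04,0,0],"dr": [0,0,0],"fingers": 0.2},{"delta_pos": [0.04,0,0],"dr": [0,0,0],"fingers": 0.2},{"delta_pos": [0.04,0,0],"dr": [0,0,0],"fingers": 0.2},{"delta_pos": [0.04,0,0],"dr": [0,0,0],"fingers": 0.2}]}}

```text
time: 17.8
tool_pos: [0.586, 0.2312, 0.095]
tool_rot: [-3.141, 0.004, 1.393]
contact_force: [-4.8, -11.3, 2.9]
opening: 0.0601
grip_force: 30.0
```

>>> {"op": "step_arm", "data": {"increments": [{"delta_pos": [-0.06,0,0],"dr": [0,0,0],"fingers": 0.2},{"delta_pos": [-0.1,0,0],"dr": [0,0,0],"fingers": 0.2},{"delta_pos": [-0.1,0,0],"dr": [0,0,0],"fingers": 0.1},{"delta_pos": [-0.1,0,0],"dr": [0,0,0],"fingers": -0.2},{"delta_pos": [-0.1,0,0],"dr": [0,0,0],"fingers": -0.6}]}}

```text
time: 18.42
tool_pos: [0.5867, 0.2328, 0.0951]
tool_rot: [3.141, -0.001, 1.393]
contact_force: [-1.2, 0.0, -0.1]
opening: 0.0661
grip_force: 0.0
```

>>> {"op": "step_arm", "data": {"increments": [{"delta_pos": [0,0,0],"dr": [0,0,0],"fingers": -0.7},{"delta_pos": [0,0,0],"dr": [0,0,0],"fingers": -0.7},{"delta_pos": [0,0,-2],"dr": [0,0,0],"fingers": -0.7},{"delta_pos": [-1,0,-5],"dr": [0,0,0],"fingers": -0.7},{"delta_pos": [-4,0,-9],"dr": [0,0,0],"fingers": -0.7}]}}

```text
time: 19.05
tool_pos: [0.5787, 0.194, 0.1847]
tool_rot: [-3.14, 0.0, 1.396]
contact_force: [0.4, 0.1, 0.0]
opening: 0.0783
grip_force: 0.0
```

>>> {"op": "step_arm", "data": {"increments": [{"delta_pos": [-3,0,-1],"dr": [0,0,0],"fingers": -0.7},{"delta_pos": [-5,0,-3],"dr": [0,0,0],"fingers": -0.7},{"delta_pos": [-5,0,-3],"dr": [0,0,0],"fingers": -0.7},{"delta_pos": [-5,0,-3],"dr": [0,0,0],"fingers": -0.7},{"delta_pos": [-5,0,-3],"dr": [0,0,0],"fingers": -0.7}]}}

```text
time: 19.68
tool_pos: [0.5701, 0.1449, 0.2137]
tool_rot: [-3.14, 0.0, 1.395]
contact_force: [0.5, -0.0, -0.6]
opening: 0.0781
grip_force: 0.0
```

Run:
```python
from h import *
mix();snap('wrist','w4',scale=1.55)
```

```text
tcp in mixer -0.0002 -0.1412 z 0.2137 Fy 0.05 F [ 0.47 -0.03 -0.56]
```

View pics/w4.png

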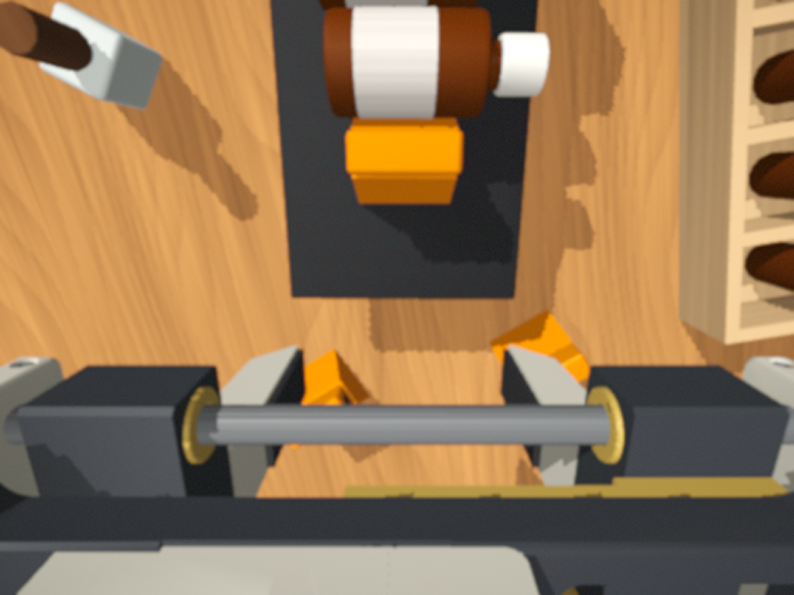

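The chock is square and centred, touching bottle c (rib at (405,147), bottle at (405,63)). Now back to the lever.

Run:
```python
from h import *
go((.547,-.2606,.235),-.245)
```

```text
shift cm [-40.32   4.82  -2.12] pos [0.5702 0.1448 0.2138] rpy [-3.14   0.     1.395]
dr z deg (tool y to world angle) 3.9
```

>>> {"op": "step_arm", "data": {"increments": [{"delta_pos": [-5.5,0.7,-2],"dr": [0,0,1],"fingers": -0.4},{"delta_pos": [-11,1.4,-2],"dr": [0,0,2],"fingers": -0.4},{"delta_pos": [-16.5,2,-2],"dr": [0,0,3],"fingers": -0.4},{"delta_pos": [-22,2.6,-2],"dr": [0,0,3.9],"fingers": -0.4},{"delta_pos": [-27.5,3.3,-2],"dr": [0,0,3.9],"fingers": -0.4}]}}

```text
time: 20.35
tool_pos: [0.5543, -0.1336, 0.2342]
tool_rot: [-3.141, -0.0, 1.326]
contact_force: [0.6, -0.6, 0.8]
opening: 0.0642
grip_force: 0.0
```

Run:
```python
from h import *
go((.547,-.2606,.235),-.245)
```

```text
shift cm [-12.5    2.37  -0.08] pos [ 0.5543 -0.1336  0.2342] rpy [-3.141 -0.     1.326]
dr z deg (tool y to world angle) 0.0
```

>>> {"op": "step_arm", "data": {"increments": [{"delta_pos": [-5,1,0],"dr": [0,0,0],"fingers": -0.4},{"delta_pos": [-10,2,0],"dr": [0,0,0],"fingers": -0.4},{"delta_pos": [-12.5,2.4,0],"dr": [0,0,0],"fingers": -0.4},{"delta_pos": [-12.5,2.4,0],"dr": [0,0,0],"fingers": -0.4},{"delta_pos": [-12.5,2.4,0],"dr": [0,0,0],"fingers": -0.4}]}}

```text
time: 20.98
tool_pos: [0.5476, -0.2584, 0.2343]
tool_rot: [-3.141, -0.001, 1.326]
contact_force: [1.2, -0.2, 0.1]
opening: 0.0643
grip_force: 0.0
```

Run:
```python
from h import *
snap('wrist','w5',scale=1);go((.547,-.2606,.141),-.245)
print(proj('w5',(.547,-.2606,.16)),proj('w5',(.558,-.2115,.144)))
im=cv2.imread('pics/w5_raw.png').astype(int); mk=(im[:,:,2]>120)&(im[:,:,1]<50)&(im[:,:,0]<50)
v,u=np.where(mk); print(len(u),u.min() if len(u) else 0,u.max() if len(u) else 0,v.min() if len(u) else 0,v.max() if len(u) else 0)
```

```text
shift cm [-0.26 -0.    9.35] pos [ 0.5477 -0.2581  0.2345] rpy [-3.141e+00 -1.000e-03  1.327e+00]
dr z deg (tool y to world angle) 0.1
[259.3 204.4] [257.9 144.1]
827 242 277 192 217
```

>>> {"op": "step_arm", "data": {"increments": [{"delta_pos": [-0.2,0,4],"dr": [0,0,0],"fingers": -0.4},{"delta_pos": [-0.2,0,7.5],"dr": [0,0,0],"fingers": -0.4},{"delta_pos": [-0.2,0,9.3],"dr": [0,0,0],"fingers": -0.4},{"delta_pos": [-0.2,0,9.3],"dr": [0,0,0],"fingers": -0.2},{"delta_pos": [-0.2,0,9.3],"dr": [0,0,0],"fingers": 0.4}], "newtons": 20}}

```text
time: 21.65
tool_pos: [0.5477, -0.2611, 0.1429]
tool_rot: [3.14, 0.001, 1.327]
contact_force: [0.1, -0.4, 0.7]
opening: 0.0497
grip_force: 0.0
```

>>> {"op": "step_arm", "data": {"increments": [{"delta_pos": [0,0,0],"dr": [0,0,0],"fingers": 0.6},{"delta_pos": [0,0,0],"dr": [0,0,0],"fingers": 0.6},{"delta_pos": [0,0,0],"dr": [0,0,0],"fingers": 0.6},{"delta_pos": [0,0,0],"dr": [0,0,0],"fingers": 0.6},{"delta_pos": [0,0,0],"dr": [0,0,0],"fingers": 0.6}]}}

```text
time: 22.28
tool_pos: [0.5463, -0.2613, 0.1428]
tool_rot: [-3.141, 0.0, 1.325]
contact_force: [-5.5, 1.8, 5.9]
opening: 0.0322
grip_force: 20.0
```

>>> {"op": "step_arm", "data": {"increments": [{"delta_pos": [-0.54,0,0.02],"dr": [0,0,0],"fingers": 0.6},{"delta_pos": [-1.26,0,0.09],"dr": [0,0,0],"fingers": 0.6},{"delta_pos": [-1.96,0,0.22],"dr": [0,0,0],"fingers": 0.6},{"delta_pos": [-2.66,0,0.4],"dr": [0,0,0],"fingers": 0.6},{"delta_pos": [-3.17,0,0.58],"dr": [0,0,0],"fingers": 0.6}]}}

```text
time: 22.9
tool_pos: [0.5383, -0.2914, 0.1368]
tool_rot: [-3.14, -0.001, 1.325]
contact_force: [-6.8, 3.4, 5.4]
opening: 0.0322
grip_force: 20.0
```

>>> {"op": "step_arm", "data": {"increments": [{"delta_pos": [-0.5,0,0.2],"dr": [0,0,0],"fingers": 0.6},{"delta_pos": [-1,0,0.45],"dr": [0,0,0],"fingers": 0.6},{"delta_pos": [-1.46,0,0.7],"dr": [0,0,0],"fingers": 0.6},{"delta_pos": [-1.95,0,1.0],"dr": [0,0,0],"fingers": 0.6},{"delta_pos": [-1.95,0,1.0],"dr": [0,0,0],"fingers": 0.6}]}}

```text
time: 23.52
tool_pos: [0.5324, -0.3125, 0.1254]
tool_rot: [-3.138, 0.001, 1.324]
contact_force: [-6.8, -4.4, -2.3]
opening: 0.0318
grip_force: 20.0
```

>>> {"op": "step_arm", "data": {"increments": [{"delta_pos": [0,0,0],"dr": [0,0,0],"fingers": 0},{"delta_pos": [0,0,0],"dr": [0,0,0],"fingers": -0.5},{"delta_pos": [0,0,0],"dr": [0,0,0],"fingers": -0.5},{"delta_pos": [0,0,-3],"dr": [0,0,0],"fingers": -0.5},{"delta_pos": [0,0,-7],"dr": [0,0,0],"fingers": -0.5}]}}

```text
time: 24.15
tool_pos: [0.5342, -0.3106, 0.1958]
tool_rot: [-3.14, -0.001, 1.326]
contact_force: [1.3, -0.2, 0.2]
opening: 0.0683
grip_force: 0.0
```

>>> {"op": "step_arm", "data": {"increments": [{"delta_pos": [-4,0,-3],"dr": [0,0,0],"fingers": -0.5},{"delta_pos": [-8,0,-6],"dr": [0,0,0],"fingers": -0.5},{"delta_pos": [-8,0,-6],"dr": [0,0,0],"fingers": -0.5},{"delta_pos": [-8,0,-6],"dr": [0,0,0],"fingers": -0.5},{"delta_pos": [-8,0,-6],"dr": [0,0,0],"fingers": -0.5}]}}

```text
time: 24.78
tool_pos: [0.5152, -0.3873, 0.2548]
tool_rot: [-3.14, -0.001, 1.327]
contact_force: [-0.2, 0.5, 0.7]
opening: 0.0688
grip_force: 0.0
```

Run:
```python
from h import *
snap('top','t1');save('t1',(97,115,350,230),3.1)
```

```text
(no output)
```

View pics/t1.png

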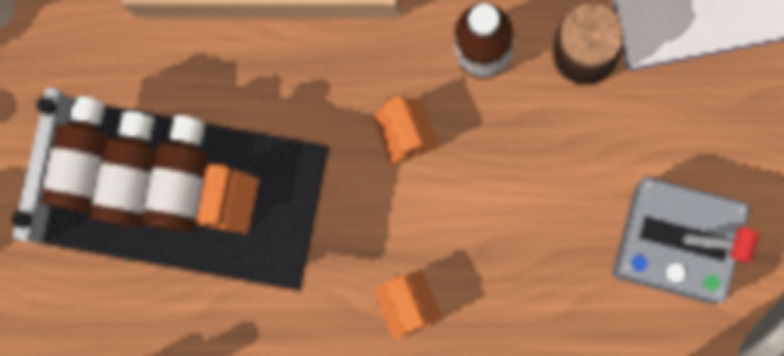

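The top view shows the lever over on the green side (knob at (743,244)). The row is tight on the stop, with the chock at (228,198) against bottle c, and the bystanders have not moved.

```bash
python3 -c "
from h import *
print(robot.hand_in())"
```

```text
the job is handed in; nothing more can be done
None
```

The job is handed in, though the hand-in returned no verdict: the lever went from blue to off, the chock was set and pressed against the row at about 10 N (peak about 12 N at the wrist) for over half a second, then the lever went on to green; the last top view shows the row tight and chocked and the other glassware where it was.

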